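Load the carrier and slide it under the inspection hood

ROBOT

A 6-joint arm with a two-finger parallel gripper is mounted at the origin on the work surface. World frame = base frame: x ahead of the robot, y to its left, z up, the work surface at z = 0. Lengths are in mm, angles in rad, forces in N, time in s.
With the tool pointing down it reaches from about 275 to 750 mm from the base axis. Payload 10.2 kg.
Tool frame: the origin (TCP) lies between the finger pads; the fingertips stand 25 mm ahead of it and the grasp point (between the pads) lies 6 mm ahead of it; z points along the fingers, y is the line along which they close (so a half turn about z gives the same grasp; the last joint's range is limited). The gripper opens to 85 mm and grips with 20 to 120 N. Pads are 22 mm wide; open, the fingers measure 114 mm over their backs; the gripper's body (76 mm by 85 mm) begins 54 mm behind the grasp point. The pads swing forward as they close: fully open they stand 13 mm farther back than shut.
Start: joints at [0.97, 0.313, 1.498, -0, 1.331, -0.223], TCP at [193.673, 487.977, 256.294] pointing down, gripper open.
Joint ranges: [-2.94, 2.94], [-0.97, 2.17], [0.19, 2.56], [-1.23, 4.37], [0.02, 3.11], [-2.88, 2.88]. Speed limits (rad/s): [2.39, 2.39, 3.01, 3.14, 3.14, 3.14].

INTERFACE

Orientations are given as a unit quaternion [w, x, y, z].
In Python, from rig import ctrl, eyes, finish_job gives the robot as it stands.
- The arm moves only by the tool step_arm, never from a script. Its argument "increments" is a list of rows, each an object of numbers: "dx", "dy", "dz": the shift along the tool's x, y, z in units of 25 mm (1.0 is 25 mm); "wx", "wy", "wz": the turn, a rotation vector about the tool's x, y, z in units of 6 degrees (1.0 is 6 degrees). A call has 1 to 5 rows; each row shifts and turns the commanded pose from where the row before left it, along the tool's axes as they then stand; what a row does not reach is not made up. A row lasts 1/10 s, in which the tool goes at most 50 mm and 8.59 degrees, less where a joint would pass 70% of its speed; a pose out of reach is approached as far as the arm can. A call is refused whole if a number of a shift passes 1 or a number of a turn 1, either way. A call with a gripper value outside its range is refused whole. "fingers" is the finger opening in mm, from 0 to 85.4, set as the call begins (left out, the last holds). The fingers move at their own pace and stop on an object; "squeeze" is the grip in N (left out, the last holds). Time passes only in rows, so rows that do not move let the fingers close. It gives the time, the measured TCP pose, the force, the opening and the grip force at its end, in the units of the state.
- ctrl.sense(): the state, without advancing time (a new reading comes with each control period).
- eyes.capture(name): name is "side" or "top" or "wrist"; returns a dict with "frame" (420x560x3 uint8, blue, green, red), "fx", "fy", "cx", "cy" (pixels), "R" (3x3) and "t" (3): a world point X has camera coordinates R X + t; the wrist camera has in their place "tool_from_camera" (4x4, takes a point from camera to tool coordinates, whose origin is the TCP and whose axes are the flange's). Camera axes: x right, y down, z forward; pixel columns grow to the right and rows downward; lengths in mm; the calibration is good to about 2 mm. The wrist camera is an equidistant fisheye: a pixel r from the principal point sees the ray r / f radians off the axis. A picture is of the moment at which its call begins: read the wrist's pose just before it. There is no depth.
- finish_job(): hands the job in; it is judged then, once.
Trained networks look in the newest picture that a camera, given by its name, has taken for a name from the list of things; names that differ only in an ending like _2 or _b are one class to them, and where a whole thing is asked for, a point or a joint stands for the part that bears it (a point fixed in the world has none). Each returns a list of dicts, best first, with "p" (0 to 1); they miss things now and then, are a little off and sometimes report something else, mostly with a low value. They report only what shows in the picture. A call takes as long as a camera call.
- eyes.cut_out(camera, label): "mask" (420x560 bool, what is visible of it).
- eyes.landmark_of(camera, label): "point" ([x, y, z] in mm, in the coordinates of the camera as it stood for that picture, good to about 4 mm: a listed point, or the origin of a listed thing).
The state is a dict: "time_s": time; "joints": joint angles; "dq": joint speeds; "tau": joint torques, N m; "eef_pos": TCP position; "ee_rot": TCP orientation; "force": force on the tool from outside, world axes, zero at the start; "wrist_torque": the same for the moment, N m; "grip_width": opening from 0.0 (shut) to 1.0 (fully open); "grip_force": force on a finger pad.
Only numpy, scipy, OpenCV 4.12 (cv2) and the standard library are available. Lean on these libraries where they do the work, as an engineer would, in place of code of your own. Each camera call takes 0.05 s, during which the arm holds its last target. There are 200 camera calls.

TASK

Set the two white control units upright into the two nests of the carrier, one in each (either unit, either way round), while the carrier is still out in front of the inspection station. Then slide the loaded carrier along the bench, without lifting it, between the guide rails and under the low hood until it is fully home against the end stop, both units still seated. Leave the spool and the bottle where they are.

Things in the scene. Friction and masses are not known exactly. Their poses are not given: they have to be found in the camera images.
- unit_a: White plastic control unit, a block 90 x 44 x 45 mm (x long, y wide, z high) with grey ribs on top and a black socket at each end; about 0.16 kg, loose on the bench. Origin at the centre of its underside; z up.
- unit_b: The other control unit, identical to unit_a.
- carrier: Loose aluminium carrier, about 0.45 kg, lying on the bench. Main plate 130 mm (x) x 160 mm (y) x 8 mm thick; origin at the centre of the main plate's underside, z up, x towards the nose that goes into the station first (nose at x = +65 mm). Behind the plate a tongue 60 mm wide runs back to x = -150 mm and bears the black grip. Two nests side by side on the plate, see nest_left and nest_right.
- nest_left (a point): Centre of the floor of the carrier's nest on its +y side (carrier frame 0, +42, 8 mm). The nest is a pocket 96 x 50 mm inside (long side along the carrier's x), bounded by black rims 5 mm wide and 8 mm high; a seated unit has its origin here. Axes as the carrier's.
- nest_right (a point): Centre of the floor of the identical nest on the carrier's -y side (carrier frame 0, -42, 8 mm).
- carrier_grip (a point): Centre of the top of the carrier's black upright grip (carrier frame -125, 0, 60 mm): a block 44 mm along x, 24 mm along y, standing 52 mm above the tongue, whose top is 8 mm above the bench. Axes as the carrier's.
- station: Fixed inspection station. Its origin, on the bench, is where the carrier's origin lies when fully home, with the x axes alike (x runs into the station, z up). Two guide rails 20 mm high, inner faces at y = +-84 mm, run from x = -75 to +70 mm (4 mm play each side of the carrier). The end stop's face is at x = +65 mm. A camera on a mast stands over x = +20 to +110 mm, 160 to 235 mm high.
- mouth (a point): Middle of the station's open mouth, on the bench (station frame -115, 0, 0 mm). The two lead-ins splay outwards from the rails' front ends (x = -75 mm) to here, where they are about 205 mm apart; 20 mm high like the rails. Axes as the station's.
- hood_edge (a point): Middle of the lower front edge of the station's white hood (station frame -70, 0, 60 mm). The hood is a flat frame with a window in its middle, x = -70 to +75 mm, underside 60 mm and top 72 mm above the bench; a unit seated on the carrier reaches 53 mm. Axes as the station's.
- spool: Bystander: plain steel reel standing upright, diameter 60 mm, 56 mm high; origin at the centre of its underside. Leave alone.
- flask: Bystander: white plastic bottle with a black cap, diameter 48 mm, 95 mm high; origin at the centre of its underside. Leave alone.

How it is judged:
By the outcome, as a careful person would: the job done as asked, in the order asked, and still so for the second after the job is handed in, with the robot touching nothing.
It also fails if it takes over 72 s, if anything falls off the work surface, if the arm or the gripper's body presses on something with over 40 N, if the wrist force passes 120 N, or if a joint passes its speed limit or range.

## Working session

There is one attempt and no reset: what is moved stays moved. The work goes in short steps, Python scripts to look and compute and a tool call to move; the robot and the scene stay as the last step left them, time stands still between calls to the robot, and variables do not carry over. Pictures are saved under pics/ and viewed, at most 13 in all, crops included, and the job is handed in when it is done.

Besides the shell and the picture viewer there is one more tool, called by a JSON object that holds its "fn" and its "kwargs", one argument or row to a line. step_arm: Moves the arm, as the interface text tells. Its arguments: {"type":"object","properties":{"increments":{"type":"array"},"fingers":{"type":"number"},"squeeze":{"type":"number"}},"required":["increments"]}

```bash
ls; mkdir -p pics; cat > h.py <<'E'
import numpy as np, cv2
from rig import ctrl, eyes, finish_job
from scipy.spatial.transform import Rotation as Ro
def pose(s):
    q=s["ee_rot"]; return Ro.from_quat([q[1],q[2],q[3],q[0]]).as_matrix(), np.array(s["eef_pos"])
def look(cam):
    s=ctrl.sense(); c=eyes.capture(cam)
    if cam=="wrist":
        R,p=pose(s); T=np.array(c["tool_from_camera"]); A=R@T[:3,:3]; b=R@T[:3,3]+p
    else:
        A=np.array(c["R"]).T; b=-A@np.array(c["t"])
    return c,A,b   # world = A Xc + b
def marks(cam,A,b,labels):
    o={}
    for l in labels:
        o[l]=[(round(d["p"],2),np.round(A@np.array(d["point"])+b,1)) for d in eyes.landmark_of(cam,l)][:3]
    return o
E
python3 - <<'E'
from h import *
L=["unit_a","carrier","nest_left","nest_right","carrier_grip","station","mouth","hood_edge","spool","flask"]
for cam in ["side","top"]:
    c,A,b=look(cam); cv2.imwrite(f"pics/{cam}0.png",c["frame"]); print(cam,c["fx"],np.round(b))
    for k,v in marks(cam,A,b,L).items(): print(k,v)
print(ctrl.sense())
E
```

```text
pics
side 484.8258059390506 [392. 636. 859.]
unit_a [(0.97, array([446.4, 318.4,  -3. ])), (0.55, array([603.2, 294.1,  -3.9]))]
carrier [(0.88, array([560.6,  -7.9,  -1.9]))]
nest_left [(0.61, array([550.7,  30.9,   9.4]))]
nest_right [(0.8, array([565. , -49.4,   3.9]))]
carrier_grip [(0.55, array([439.2, -41.3,  60.1]))]
station [(0.71, array([756.6, -15.3,  -2.1]))]
mouth []
hood_edge [(0.92, array([687.2, -14.6,  58.1]))]
spool [(0.58, array([ 6.091e+02, -3.219e+02, -4.000e-01])), (0.34, array([688.9, -14.1,  57. ]))]
flask [(0.88, array([ 415.4, -314.5,   -1.6])), (0.21, array([561. ,  -8.3,  -2.3]))]
top 415.90997786968126 [ 437.  -12. 1176.]
unit_a [(0.85, array([447.1, 322.1,  -2.7])), (0.74, array([598. , 292.7,   2.3]))]
carrier [(0.66, array([563.4, -11.6,  -2.6]))]
nest_left [(0.88, array([549.5,  29.1,   4.1]))]
nest_right [(0.9, array([568.9, -52.9,   7.9]))]
carrier_grip [(0.93, array([437.7, -41.6,  63.6]))]
station [(0.83, array([754.9, -14.5,   2. ]))]
mouth [(0.21, array([754. , -14.8,   6.7]))]
hood_edge [(0.27, array([570.2, -53.6,  11.3]))]
spool [(0.72, array([ 602.5, -317.4,    2.7]))]
flask [(0.66, array([ 409. , -313.8,    1.5])), (0.63, array([ 604.1, -320.6,    2.9]))]
{'time_s': 1.1, 'joints': array([ 9.69599357e-01,  3.12903793e-01,  1.49768451e+00,  4.93370333e-05,
        1.33097073e+00, -2.23394177e-01]), 'dq': array([-0.000516  ,  0.00117864, -0.00013875, -0.00046204,  0.00052649,
       -0.0014993 ]), 'tau': array([ 2.46275529e-03, -4.12162936e+01, -2.59910542e+01,  7.15004444e-05,
        2.54530351e-04,  8.95142222e-06]), 'eef_pos': array([193.67150218, 487.99397256, 256.29807055]), 'ee_rot': array([-1.52183264e-05,  1.87785702e-01,  9.82210023e-01,  2.50041576e-05]), 'force': array([ 0.05346029,  0.33722418, -0.20965052]), 'wrist_torque': array([ 0.02536449,  0.01075874, -0.03277958]), 'grip_force': 0.0, 'grip_width': 0.9984041730894208}
```

```bash
python3 -c "
import cv2,numpy as np
a=cv2.imread('pics/top0.png');b=cv2.imread('pics/side0.png');print(a.shape)"
```

```text
(420, 560, 3)
```

View pics/top0.png

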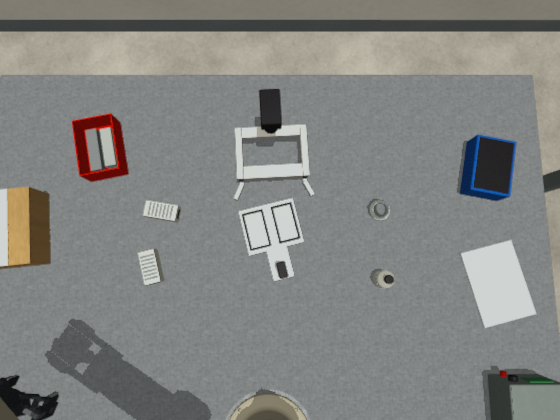

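View pics/side0.png

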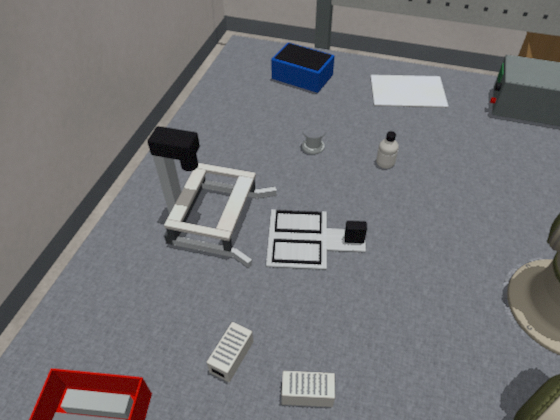

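Top view: units at px (161,211) and (149,267), carrier at (270,228) with its grip at (282,269), station at (272,152), and bystanders at (379,209) and (384,279). The side view agrees. Next I'll fit box silhouettes to the masks for the poses.

```bash
cat >> h.py <<'E'
from scipy.optimize import minimize
def proj(c,A,b,X,cam):
    P=(np.atleast_2d(X)-b)@A
    if cam=="wrist":
        r=np.hypot(P[:,0],P[:,1]); th=np.arctan2(r,P[:,2]); k=th/np.maximum(r,1e-9)
        return np.c_[c["cx"]+c["fx"]*k*P[:,0], c["cy"]+c["fy"]*k*P[:,1]]
    return np.c_[c["cx"]+c["fx"]*P[:,0]/P[:,2], c["cy"]+c["fy"]*P[:,1]/P[:,2]]
def box(x0,x1,y0,y1,z0,z1): return np.array([[x,y,z] for x in(x0,x1) for y in(y0,y1) for z in(z0,z1)],float)
UNIT=[box(-45,45,-22,22,0,45)]
CARR=[box(-65,65,-80,80,0,8),box(-53,53,-72,-12,8,16),box(-53,53,12,72,8,16),box(-150,-65,-30,30,0,8),box(-147,-103,-12,12,8,60)]
def sil(c,A,b,cam,boxes,p,S=4):
    m=np.zeros((420*S,560*S),np.uint8); co,si=np.cos(p[2]),np.sin(p[2])
    for B in boxes:
        W=B@np.array([[co,si,0],[-si,co,0],[0,0,1]])+[p[0],p[1],p[3]]
        h=cv2.convexHull(((proj(c,A,b,W,cam)+.5)*S).astype(np.float32))
        cv2.fillConvexPoly(m,np.round(h).astype(np.int32),255)
    return cv2.resize(m,(560,420),interpolation=cv2.INTER_AREA)/255.
def fit(views,boxes,p0,z=True):
    # views: (cam,c,A,b,mask)
    f=lambda q:sum(np.abs(sil(c,A,b,cam,boxes,[q[0]*10,q[1]*10,q[2]/10,q[3]*10 if z else p0[3]])-m).sum()/m.sum() for cam,c,A,b,m in views)
    q0=np.array([p0[0]/10,p0[1]/10,p0[2]*10,p0[3]/10])[:4 if z else 3]; n=len(q0)
    r=minimize(f,q0,method="Nelder-Mead",options=dict(initial_simplex=np.vstack([q0]+[q0+np.eye(n)[i]*.8 for i in range(n)]),maxiter=200,xatol=.005,fatol=1e-4))
    q=r.x; return np.round([q[0]*10,q[1]*10,q[2]/10,q[3]*10 if z else p0[3]],3),round(r.fun/len(views),3)
def masks(cam,label): return [d["mask"] for d in eyes.cut_out(cam,label) if d["p"]>.3]
def near(ms,c,A,b,cam,X):
    u=proj(c,A,b,X,cam)[0]
    return min(ms,key=lambda m:np.hypot(*(np.argwhere(m).mean(0)[::-1]-u)))
def plan(x,y,z,ang):
    "tool units to go to x,y,z with tool y axis at world angle ang (mod pi)"
    R,p=pose(ctrl.sense()); d=R.T@(np.array([x,y,z])-p)/25
    cur=np.arctan2(R[1,1],R[0,1]); t=(ang-cur+np.pi/2)%np.pi-np.pi/2
    print("tool d",np.round(d,2),"wz",round(-np.degrees(t)/6,2),"(do shift before turn)","tilt",np.round(R[:2,2],3),"yang",round(cur,3))
E
python3 - <<'E'
from h import *
V={}
for cam in ["side","top"]:
    c,A,b=look(cam); V[cam]=(c,A,b,masks(cam,"unit_a"),masks(cam,"carrier"))
    print(cam,len(V[cam][3]),len(V[cam][4]))
for p0,boxes,k in [((447,320,0.2,0),UNIT,3),((600,293,1.5,0),UNIT,3),((562,-10,.235,0),CARR,4)]:
    vs=[(cam,c,A,b,near(v[k-3],c,A,b,cam,[p0[0],p0[1],20])) for cam,(c,A,b,*v) in V.items()]
    print(fit(vs,boxes,p0),[fit([v],boxes,p0,False) for v in vs])
c,A,b=look("wrist"); print(np.round(c["tool_from_camera"],3),c["fx"])
plan(447,320,180,.2+np.pi/2)
E
```

```text
side 2 1
top 3 1
(array([ 4.48869e+02,  3.18133e+02,  2.48000e-01, -1.30000e+00]), np.float64(0.064)) [(array([4.49743e+02, 3.18747e+02, 2.35000e-01, 0.00000e+00]), np.float64(0.052)), (array([4.47117e+02, 3.17483e+02, 2.72000e-01, 0.00000e+00]), np.float64(0.045))]
(array([6.01024e+02, 2.93749e+02, 1.40900e+00, 5.66000e-01]), np.float64(0.082)) [(array([603.314, 293.869,   1.442,   0.   ]), np.float64(0.07)), (array([600.248, 292.799,   1.399,   0.   ]), np.float64(0.049))]
(array([ 5.61499e+02, -1.09120e+01,  2.44000e-01, -1.65900e+00]), np.float64(0.046)) [(array([ 5.62701e+02, -9.44000e+00,  2.48000e-01,  0.00000e+00]), np.float64(0.033)), (array([ 5.58858e+02, -1.03070e+01,  2.53000e-01,  0.00000e+00]), np.float64(0.038))]
[[-1.00000e-03 -9.48000e-01 -3.20000e-01  8.27650e+01]
 [ 1.00000e+00 -0.00000e+00 -1.00000e-03  8.00000e-03]
 [ 0.00000e+00 -3.20000e-01  9.48000e-01 -1.17846e+02]
 [ 0.00000e+00  0.00000e+00  0.00000e+00  1.00000e+00]] 325.19226210127806
tool d [-11.9   -2.51   3.05] wz -5.52 (do shift before turn) tilt [-0. -0.] yang 1.193
```

{"fn": "step_arm", "kwargs": {
  "increments": [
    {"dx": -1, "dy": -0.21, "dz": 0.25},
    {"dx": -1, "dy": -0.21, "dz": 0.25},
    {"dx": -1, "dy": -0.21, "dz": 0.25},
    {"dx": -1, "dy": -0.21, "dz": 0.25},
    {"dx": -1, "dy": -0.21, "dz": 0.25}
  ]
}}

```text
invalid input at $.increments[0]: expected keys dx, dy, dz, wx, wy, wz
```

{"fn": "step_arm", "kwargs": {
  "increments": [
    {"dx": -1, "dy": -0.21, "dz": 0.25},
    {"dx": -1, "dy": -0.21, "dz": 0.25},
    {"dx": -1, "dy": -0.21, "dz": 0.25},
    {"dx": -1, "dy": -0.21, "dz": 0.25},
    {"dx": -1, "dy": -0.21, "dz": 0.25}
  ]
}}

```text
invalid input at $.increments[0]: expected keys dx, dy, dz, wx, wy, wz
```

{"fn": "step_arm", "kwargs": {
  "increments": [
    {"dx": -1, "dy": -0.22, "dz": 0.25},
    {"dx": -1, "dy": -0.22, "dz": 0.25},
    {"wz": -1},
    {"wz": -1},
    {"wz": -1}
  ]
}}

```text
invalid input at $.increments[0]: expected keys dx, dy, dz, wx, wy, wz
```

{"fn": "step_arm", "kwargs": {
  "increments": [
    {"wz": -1},
    {"wz": -1},
    {"wz": -1},
    {},
    {}
  ]
}}

```text
invalid input at $.increments[0]: expected keys dx, dy, dz, wx, wy, wz
```

```bash
cat > u.py <<'E'
import sys
from h import *
x,y,a=map(float,sys.argv[1:4])
c,A,b=look("wrist"); cv2.imwrite(f"pics/w{sys.argv[4]}.png",c["frame"])
ms=masks("wrist","unit_a"); print(len(ms))
if ms:
    m=near(ms,c,A,b,"wrist",[x,y,20]); q,e=fit([("wrist",c,A,b,m)],UNIT,(x,y,a,0),False); print(q,e)
    print(marks("wrist",A,b,["unit_a"])); x,y,a=q[:3]
plan(x,y,36,a+np.pi/2)
E
python3 u.py 449 318 .248 1
```

```text
2
[4.47656e+02 3.17505e+02 1.94000e-01 0.00000e+00] 1.56
{'unit_a': [(0.98, array([448.7, 317.3,  -1.8]))]}
tool d [-11.96  -2.59   8.81] wz -5.46 (do shift before turn) tilt [-0. -0.] yang 1.193
```

View pics/w1.png

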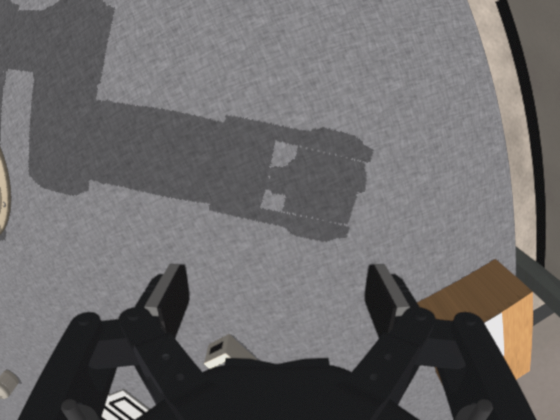

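The arm hasn't moved, because every row needs all six keys. In this wrist picture unit 1 is only half visible near (230,348), behind the gripper. I'll resend the rows in full.

{"fn": "step_arm", "kwargs": {
  "increments": [
    {"dx": -1, "dy": -0.21, "dz": 0.25, "wx": 0, "wy": 0, "wz": 0},
    {"dx": -1, "dy": -0.21, "dz": 0.25, "wx": 0, "wy": 0, "wz": 0},
    {"dx": -1, "dy": -0.21, "dz": 0.25, "wx": 0, "wy": 0, "wz": 0},
    {"dx": -1, "dy": -0.21, "dz": 0.25, "wx": 0, "wy": 0, "wz": 0},
    {"dx": -1, "dy": -0.21, "dz": 0.25, "wx": 0, "wy": 0, "wz": 0}
  ]
}}

```text
time_s: 2.1
eef_pos: [301.0, 416.8, 224.8]
ee_rot: [0.0, 0.188, 0.982, 0.0]
force: [0.3, -0.0, -0.0]
grip_width: 0.999
grip_force: 0.0
```

{"fn": "step_arm", "kwargs": {
  "increments": [
    {"dx": -1, "dy": -0.21, "dz": 0.25, "wx": 0, "wy": 0, "wz": 0},
    {"dx": -1, "dy": -0.21, "dz": 0.25, "wx": 0, "wy": 0, "wz": 0},
    {"dx": -1, "dy": -0.21, "dz": 0.25, "wx": 0, "wy": 0, "wz": 0},
    {"dx": -1, "dy": -0.21, "dz": 0.25, "wx": 0, "wy": 0, "wz": 0},
    {"dx": -1, "dy": -0.21, "dz": 0.25, "wx": 0, "wy": 0, "wz": 0}
  ]
}}

```text
time_s: 2.6
eef_pos: [407.5, 346.3, 193.6]
ee_rot: [0.0, 0.188, 0.982, 0.0]
force: [0.3, 0.3, 0.3]
grip_width: 1.0
grip_force: 0.0
```

{"fn": "step_arm", "kwargs": {
  "increments": [
    {"dx": -1, "dy": -0.22, "dz": 0.25, "wx": 0, "wy": 0, "wz": 0},
    {"dx": -1, "dy": -0.22, "dz": 0.25, "wx": 0, "wy": 0, "wz": 0},
    {"dx": 0, "dy": 0, "dz": 0, "wx": 0, "wy": 0, "wz": -1},
    {"dx": 0, "dy": 0, "dz": 0, "wx": 0, "wy": 0, "wz": -1},
    {"dx": 0, "dy": 0, "dz": 0, "wx": 0, "wy": 0, "wz": -1}
  ]
}}

```text
time_s: 3.1
eef_pos: [449.3, 318.1, 181.2]
ee_rot: [-0.0, 0.03, 1.0, -0.0]
force: [-0.4, -0.1, 0.7]
grip_width: 1.0
grip_force: 0.0
```

{"fn": "step_arm", "kwargs": {
  "increments": [
    {"dx": 0, "dy": 0, "dz": 0, "wx": 0, "wy": 0, "wz": -1},
    {"dx": 0, "dy": 0, "dz": 0, "wx": 0, "wy": 0, "wz": -1},
    {"dx": 0, "dy": 0, "dz": 0, "wx": 0, "wy": 0, "wz": -1},
    {"dx": 0, "dy": 0, "dz": 0, "wx": 0, "wy": 0, "wz": 0},
    {"dx": 0, "dy": 0, "dz": 0, "wx": 0, "wy": 0, "wz": 0}
  ]
}}

```text
time_s: 3.6
eef_pos: [449.1, 318.3, 181.3]
ee_rot: [-0.0, -0.124, 0.992, -0.0]
force: [-0.5, 0.2, 0.4]
grip_width: 1.002
grip_force: 0.0
```

```bash
python3 u.py 449 318 .248 2
```

```text
2
[4.48175e+02 3.18796e+02 2.49000e-01 0.00000e+00] 0.021
{'unit_a': [(0.91, array([599.7, 293.6,  -2.1])), (0.89, array([450.8, 319.3,   1.8]))]}
tool d [0.03 0.03 5.81] wz -0.0 (do shift before turn) tilt [-0. -0.] yang 1.82
```

View pics/w2.png

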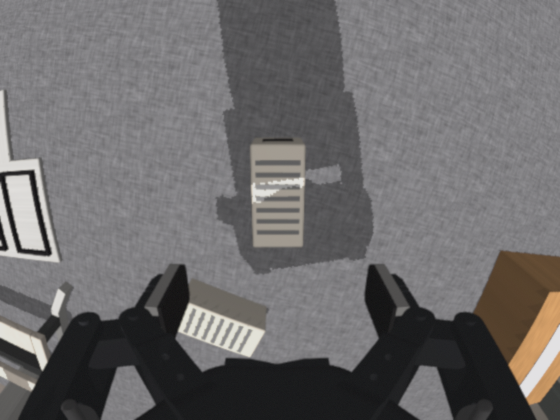

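Unit 1 is aligned under the gripper, its top face spanning px (250..304, 140..247). Descend and grasp.

{"fn": "step_arm", "kwargs": {
  "increments": [
    {"dx": 0, "dy": 0, "dz": 1, "wx": 0, "wy": 0, "wz": 0},
    {"dx": 0, "dy": 0, "dz": 1, "wx": 0, "wy": 0, "wz": 0},
    {"dx": 0, "dy": 0, "dz": 1, "wx": 0, "wy": 0, "wz": 0},
    {"dx": 0, "dy": 0, "dz": 1, "wx": 0, "wy": 0, "wz": 0},
    {"dx": 0, "dy": 0, "dz": 0.8, "wx": 0, "wy": 0, "wz": 0}
  ]
}}

```text
time_s: 4.25
eef_pos: [448.8, 318.2, 60.0]
ee_rot: [-0.0, -0.124, 0.992, -0.0]
force: [0.3, 0.0, 0.3]
grip_width: 1.0
grip_force: 0.0
```

{"fn": "step_arm", "kwargs": {
  "increments": [
    {"dx": 0, "dy": 0, "dz": 0.6, "wx": 0, "wy": 0, "wz": 0},
    {"dx": 0, "dy": 0, "dz": 0.4, "wx": 0, "wy": 0, "wz": 0},
    {"dx": 0, "dy": 0, "dz": 0, "wx": 0, "wy": 0, "wz": 0}
  ]
}}

```text
time_s: 4.55
eef_pos: [448.6, 318.1, 35.3]
ee_rot: [-0.001, -0.125, 0.992, -0.0]
force: [-0.5, 0.7, -0.0]
grip_width: 0.998
grip_force: 0.0
```

{"fn": "step_arm", "kwargs": {
  "increments": [
    {"dx": 0, "dy": 0, "dz": 0, "wx": 0, "wy": 0, "wz": 0},
    {"dx": 0, "dy": 0, "dz": 0, "wx": 0, "wy": 0, "wz": 0},
    {"dx": 0, "dy": 0, "dz": 0, "wx": 0, "wy": 0, "wz": 0},
    {"dx": 0, "dy": 0, "dz": 0, "wx": 0, "wy": 0, "wz": 0},
    {"dx": 0, "dy": 0, "dz": 0, "wx": 0, "wy": 0, "wz": 0}
  ],
  "fingers": 30,
  "squeeze": 40
}}

```text
time_s: 5.05
eef_pos: [449.6, 318.5, 37.1]
ee_rot: [0.001, -0.125, 0.992, 0.0]
force: [-0.9, -0.2, 5.9]
grip_width: 0.508
grip_force: 42.1
```

{"fn": "step_arm", "kwargs": {
  "increments": [
    {"dx": 0, "dy": 0, "dz": 0, "wx": 0, "wy": 0, "wz": 0},
    {"dx": 0, "dy": 0, "dz": 0, "wx": 0, "wy": 0, "wz": 0}
  ]
}}

```text
time_s: 5.25
eef_pos: [449.5, 318.5, 37.2]
ee_rot: [0.001, -0.125, 0.992, 0.0]
force: [-1.3, -0.5, 6.8]
grip_width: 0.51
grip_force: 42.1
```

{"fn": "step_arm", "kwargs": {
  "increments": [
    {"dx": 0, "dy": 0, "dz": -0.5, "wx": 0, "wy": 0, "wz": 0},
    {"dx": 0, "dy": 0, "dz": -1, "wx": 0, "wy": 0, "wz": 0},
    {"dx": 0, "dy": 0, "dz": -1, "wx": 0, "wy": 0, "wz": 0},
    {"dx": -0.24, "dy": -0.98, "dz": -0.5, "wx": 0, "wy": 0, "wz": 0},
    {"dx": -0.24, "dy": -0.98, "dz": -0.5, "wx": 0, "wy": 0, "wz": 0}
  ]
}}

```text
time_s: 5.75
eef_pos: [472.9, 273.6, 125.3]
ee_rot: [0.0, -0.126, 0.992, 0.0]
force: [0.5, -1.0, -1.4]
grip_width: 0.507
grip_force: 41.4
```

{"fn": "step_arm", "kwargs": {
  "increments": [
    {"dx": -0.24, "dy": -0.98, "dz": -0.5, "wx": 0, "wy": 0, "wz": 0},
    {"dx": -0.24, "dy": -0.98, "dz": -0.5, "wx": 0, "wy": 0, "wz": 0},
    {"dx": -0.24, "dy": -0.98, "dz": -0.5, "wx": 0, "wy": 0, "wz": 0},
    {"dx": -0.24, "dy": -0.98, "dz": -0.5, "wx": 0, "wy": 0, "wz": 0},
    {"dx": -0.24, "dy": -0.98, "dz": -0.5, "wx": 0, "wy": 0, "wz": 0}
  ]
}}

```text
time_s: 6.25
eef_pos: [532.4, 161.6, 187.4]
ee_rot: [-0.0, -0.125, 0.992, -0.0]
force: [0.5, 0.1, -1.1]
grip_width: 0.504
grip_force: 41.4
```

{"fn": "step_arm", "kwargs": {
  "increments": [
    {"dx": -0.24, "dy": -0.98, "dz": -0.5, "wx": 0, "wy": 0, "wz": 0},
    {"dx": -0.24, "dy": -0.98, "dz": -0.5, "wx": 0, "wy": 0, "wz": 0},
    {"dx": -0.24, "dy": -0.98, "dz": -0.5, "wx": 0, "wy": 0, "wz": 0},
    {"dx": -0.24, "dy": -0.98, "dz": 0, "wx": 0, "wy": 0, "wz": 0},
    {"dx": -0.24, "dy": -0.98, "dz": 0, "wx": 0, "wy": 0, "wz": 0}
  ]
}}

```text
time_s: 6.75
eef_pos: [591.9, 50.4, 224.8]
ee_rot: [0.0, -0.125, 0.992, -0.0]
force: [0.3, 0.1, -0.9]
grip_width: 0.507
grip_force: 41.4
```

{"fn": "step_arm", "kwargs": {
  "increments": [
    {"dx": -0.24, "dy": -0.98, "dz": 0, "wx": 0, "wy": 0, "wz": 0},
    {"dx": -0.24, "dy": -0.98, "dz": 0, "wx": 0, "wy": 0, "wz": 0},
    {"dx": 0, "dy": 0, "dz": 0, "wx": 0, "wy": 0, "wz": 0},
    {"dx": 0, "dy": 0, "dz": 0, "wx": 0, "wy": 0, "wz": 0},
    {"dx": 0, "dy": 0, "dz": 0, "wx": 0, "wy": 0, "wz": 0}
  ]
}}

```text
time_s: 7.25
eef_pos: [615.1, 7.7, 224.1]
ee_rot: [-0.0, -0.125, 0.992, 0.0]
force: [0.1, -0.4, -1.2]
grip_width: 0.509
grip_force: 41.3
```

```bash
cat > c.py <<'E'
import sys
from h import *
c,A,b=look("wrist"); cv2.imwrite(f"pics/w{sys.argv[1]}.png",c["frame"])
m=masks("wrist","carrier"); print(len(m))
q,e=fit([("wrist",c,A,b,m[0])],CARR,(561,-10.5,.247,0),False); print(q,e)
co,si=np.cos(q[2]),np.sin(q[2])
for k,v in marks("wrist",A,b,["nest_left","nest_right","carrier_grip","carrier"]).items(): print(k,v)
for n,s in (("L",42),("R",-42)):
    print(n,q[0]-si*s,q[1]+co*s); plan(q[0]-si*s,q[1]+co*s,37+12+8,q[2]+np.pi/2)
E
python3 c.py 3
```

```text
1
[ 5.56958e+02 -9.76100e+00  2.45000e-01  0.00000e+00] 0.054
nest_left [(0.71, array([555.4,  32.1,  10.6]))]
nest_right [(0.97, array([566.3, -47.4,   7.1]))]
carrier_grip []
carrier [(0.65, array([ 5.548e+02, -1.170e+01,  4.000e-01]))]
L 546.77063435888 30.98476764885069
tool d [2.42 1.6  6.68] wz 0.06 (do shift before turn) tilt [ 0. -0.] yang 1.822
R 567.14536564112 -50.50676764885068
tool d [ 2.44 -1.76  6.68] wz 0.06 (do shift before turn) tilt [ 0. -0.] yang 1.822
```

View pics/w3.png

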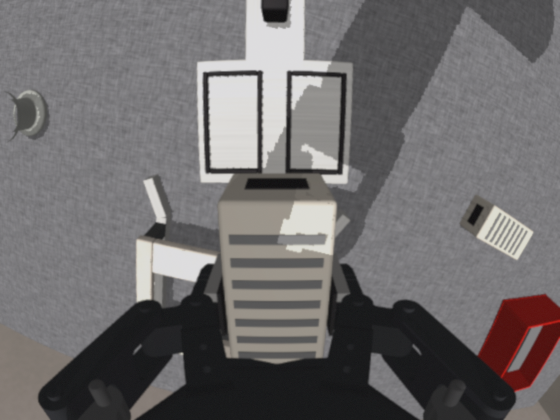

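The held unit is centred in the wrist view. The nests show clearly: rims at px (204..262, 72..173) and (287..346, 72..173). The held unit covers the plate's front edge, so I'll refit on the dark rims.

```bash
cat > r.py <<'E'
import sys
from h import *
RIM=[]
for s in (42,-42):
    RIM+=[box(-53,53,s+25,s+30,8,16),box(-53,53,s-30,s-25,8,16),box(48,53,s-30,s+30,8,16),box(-53,-48,s-30,s+30,8,16)]
PL=[box(-62,62,-78,78,0,8)]
def rims(cams,p0,boxes=RIM):
    vs=[]
    for cam in cams:
        c,A,b=look(cam); g=c["frame"].max(2)
        roi=sil(c,A,b,cam,PL,p0)>.5
        if cam=="wrist": 
            h=masks("wrist","unit_a")
            for k in h: roi&=~cv2.dilate(k.astype(np.uint8),np.ones((7,7))).astype(bool)
        w=float(np.percentile(g[roi],85)); m=np.where(roi,np.clip((w*.55-g.astype(float))/(w*.35),0,1),0)
        vs.append((cam,c,A,b,m)); print(cam,fit(vs[-1:],boxes,p0,False),int(m.sum()))
    return vs
if __name__=="__main__":
    p0=tuple(float(v) for v in sys.argv[1:4])+(0,)
    vs=rims(["wrist","top","side"],p0)
    q,e=fit(vs,RIM,p0,False); print(q,e)
    u=[d for d in marks("wrist",vs[0][2],vs[0][3],["unit_a"])["unit_a"]]; print(u); R,p=pose(ctrl.sense())
    for d in u: print(np.round(R.T@(d[1]-p),1))
E
python3 r.py 560 -10 .247
```

```text
wrist (array([ 5.59235e+02, -9.15300e+00,  2.40000e-01,  0.00000e+00]), np.float64(0.715)) 2122
top (array([ 5.60e+02, -1.00e+01,  2.47e-01,  0.00e+00]), np.float64(13.673)) 32
side (array([ 5.60136e+02, -8.16600e+00,  2.35000e-01,  0.00000e+00]), np.float64(0.735)) 562
[ 5.60123e+02 -9.36100e+00  2.46000e-01  0.00000e+00] 4.914
[(0.82, array([612.8,   9. , 185.8]))]
[ 2.1  2.7 38. ]
```

```bash
python3 -c "
from h import *
plan(550.3,31.4,60,.244+np.pi/2)"
```

```text
tool d [2.28 1.6  6.55] wz 0.06 (do shift before turn) tilt [-0. -0.] yang 1.821
```

{"fn": "step_arm", "kwargs": {
  "increments": [
    {"dx": 0.57, "dy": 0.4, "dz": 0.5, "wx": 0, "wy": 0, "wz": 0.06},
    {"dx": 0.57, "dy": 0.4, "dz": 1, "wx": 0, "wy": 0, "wz": 0},
    {"dx": 0.57, "dy": 0.4, "dz": 1, "wx": 0, "wy": 0, "wz": 0},
    {"dx": 0.57, "dy": 0.4, "dz": 1, "wx": 0, "wy": 0, "wz": 0},
    {"dx": 0, "dy": 0, "dz": 1, "wx": 0, "wy": 0, "wz": 0}
  ]
}}

```text
time_s: 8.3
eef_pos: [549.0, 32.5, 110.6]
ee_rot: [-0.0, -0.122, 0.993, 0.0]
force: [1.1, -0.6, -1.6]
grip_width: 0.502
grip_force: 41.3
```

{"fn": "step_arm", "kwargs": {
  "increments": [
    {"dx": 0, "dy": 0, "dz": 1, "wx": 0, "wy": 0, "wz": 0},
    {"dx": 0, "dy": 0, "dz": 0.7, "wx": 0, "wy": 0, "wz": 0},
    {"dx": 0, "dy": 0, "dz": 0.35, "wx": 0, "wy": 0, "wz": 0},
    {"dx": 0, "dy": 0, "dz": 0, "wx": 0, "wy": 0, "wz": 0},
    {"dx": 0, "dy": 0, "dz": 0, "wx": 0, "wy": 0, "wz": 0}
  ]
}}

```text
time_s: 8.8
eef_pos: [551.0, 31.7, 60.8]
ee_rot: [0.001, -0.122, 0.993, -0.0]
force: [-0.1, 0.5, -1.0]
grip_width: 0.509
grip_force: 41.3
```

```bash
python3 - <<'E'
from h import *
plan(550.3,31.4,60,.244+np.pi/2)
ims=[]
for cam in ("wrist","side"):
    c,A,b=look(cam); f=c["frame"]
    if cam=="side": f=cv2.resize(f[190:290,240:400],None,fx=3.5,fy=3.5,interpolation=cv2.INTER_CUBIC)
    ims.append(cv2.resize(f,(400,300)))
cv2.imwrite("pics/n1.png",np.hstack(ims))
E
```

```text
tool d [ 0.03 -0.    0.03] wz 0.0 (do shift before turn) tilt [ 0.001 -0.   ] yang 1.815
```

View pics/n1.png

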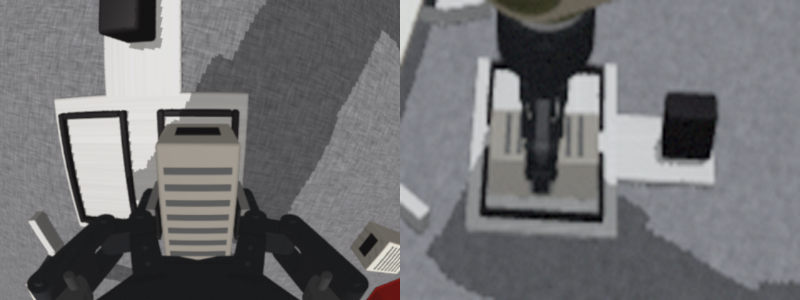

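The unit looks centred over the left nest in both views, so lower it slowly while watching the force.

{"fn": "step_arm", "kwargs": {
  "increments": [
    {"dx": 0, "dy": 0, "dz": 0.2, "wx": 0, "wy": 0, "wz": 0},
    {"dx": 0, "dy": 0, "dz": 0.16, "wx": 0, "wy": 0, "wz": 0},
    {"dx": 0, "dy": 0, "dz": 0, "wx": 0, "wy": 0, "wz": 0}
  ]
}}

```text
time_s: 9.2
eef_pos: [550.2, 31.8, 50.5]
ee_rot: [-0.0, -0.122, 0.993, 0.0]
force: [0.0, 0.5, -1.7]
grip_width: 0.507
grip_force: 41.3
```

{"fn": "step_arm", "kwargs": {
  "increments": [
    {"dx": 0, "dy": 0, "dz": 0.1, "wx": 0, "wy": 0, "wz": 0},
    {"dx": 0, "dy": 0, "dz": 0.06, "wx": 0, "wy": 0, "wz": 0},
    {"dx": 0, "dy": 0, "dz": 0, "wx": 0, "wy": 0, "wz": 0}
  ]
}}

```text
time_s: 9.5
eef_pos: [550.4, 31.8, 46.8]
ee_rot: [-0.0, -0.122, 0.993, 0.0]
force: [0.3, 0.6, -1.6]
grip_width: 0.505
grip_force: 41.3
```

{"fn": "step_arm", "kwargs": {
  "increments": [
    {"dx": 0, "dy": 0, "dz": 0.06, "wx": 0, "wy": 0, "wz": 0},
    {"dx": 0, "dy": 0, "dz": 0, "wx": 0, "wy": 0, "wz": 0}
  ]
}}

```text
time_s: 9.7
eef_pos: [550.4, 31.8, 45.4]
ee_rot: [-0.0, -0.122, 0.993, 0.0]
force: [-0.6, 0.3, -1.6]
grip_width: 0.513
grip_force: 41.3
```

{"fn": "step_arm", "kwargs": {
  "increments": [
    {"dx": 0, "dy": 0, "dz": 0, "wx": 0, "wy": 0, "wz": 0},
    {"dx": 0, "dy": 0, "dz": 0, "wx": 0, "wy": 0, "wz": 0},
    {"dx": 0, "dy": 0, "dz": 0, "wx": 0, "wy": 0, "wz": 0}
  ],
  "fingers": 65
}}

```text
time_s: 10.0
eef_pos: [550.6, 31.7, 45.7]
ee_rot: [0.0, -0.122, 0.993, -0.0]
force: [-0.2, -0.1, -0.3]
grip_width: 0.762
grip_force: 0.0
```

{"fn": "step_arm", "kwargs": {
  "increments": [
    {"dx": 0, "dy": 0, "dz": -0.4, "wx": 0, "wy": 0, "wz": 0},
    {"dx": 0, "dy": 0, "dz": -1, "wx": 0, "wy": 0, "wz": 0},
    {"dx": 0, "dy": 0, "dz": -1, "wx": 0, "wy": 0, "wz": 0},
    {"dx": 0, "dy": 0, "dz": -1, "wx": 0, "wy": 0, "wz": 0},
    {"dx": 0, "dy": 0, "dz": -1, "wx": 0, "wy": 0, "wz": 0}
  ]
}}

```text
time_s: 10.5
eef_pos: [550.5, 31.8, 157.5]
ee_rot: [0.0, -0.122, 0.993, -0.0]
force: [0.2, -0.2, 0.9]
grip_width: 0.763
grip_force: 0.0
```

```bash
python3 - <<'E'
from h import *
c,A,b=look("wrist"); m=near(masks("wrist","unit_a"),c,A,b,"wrist",[550,31,30])
print(fit([("wrist",c,A,b,m)],UNIT,(550,31,.245,8),False)); cv2.imwrite("pics/n2.png",c["frame"])
plan(601,293.5,180,1.405+np.pi/2)
E
```

```text
(array([5.48944e+02, 3.13900e+01, 2.44000e-01, 8.00000e+00]), np.float64(0.034))
tool d [-4.44  9.69 -0.81] wz -11.08 (do shift before turn) tilt [ 0.007 -0.001] yang 1.815
```

{"fn": "step_arm", "kwargs": {
  "increments": [
    {"dx": -0.44, "dy": 0.97, "dz": -0.08, "wx": 0, "wy": 0, "wz": 0},
    {"dx": -0.44, "dy": 0.97, "dz": -0.08, "wx": 0, "wy": 0, "wz": 0},
    {"dx": -0.44, "dy": 0.97, "dz": -0.08, "wx": 0, "wy": 0, "wz": 0},
    {"dx": -0.44, "dy": 0.97, "dz": -0.08, "wx": 0, "wy": 0, "wz": 0},
    {"dx": -0.44, "dy": 0.97, "dz": -0.08, "wx": 0, "wy": 0, "wz": 0}
  ],
  "fingers": 85
}}

```text
time_s: 11.1
eef_pos: [574.4, 163.8, 165.4]
ee_rot: [-0.0, -0.122, 0.993, -0.0]
force: [-0.4, -0.4, -0.5]
grip_width: 0.991
grip_force: 0.0
```

{"fn": "step_arm", "kwargs": {
  "increments": [
    {"dx": -0.44, "dy": 0.97, "dz": -0.08, "wx": 0, "wy": 0, "wz": 0},
    {"dx": -0.44, "dy": 0.97, "dz": -0.08, "wx": 0, "wy": 0, "wz": 0},
    {"dx": -0.44, "dy": 0.97, "dz": -0.08, "wx": 0, "wy": 0, "wz": 0},
    {"dx": -0.44, "dy": 0.97, "dz": -0.08, "wx": 0, "wy": 0, "wz": 0},
    {"dx": -0.44, "dy": 0.97, "dz": -0.08, "wx": 0, "wy": 0, "wz": 0}
  ]
}}

```text
time_s: 11.6
eef_pos: [598.4, 294.7, 175.3]
ee_rot: [-0.0, -0.122, 0.993, -0.0]
force: [-0.2, 0.3, 0.3]
grip_width: 0.994
grip_force: 0.0
```

{"fn": "step_arm", "kwargs": {
  "increments": [
    {"dx": 0, "dy": 0, "dz": 0, "wx": 0, "wy": 0, "wz": -1},
    {"dx": 0, "dy": 0, "dz": 0, "wx": 0, "wy": 0, "wz": -1},
    {"dx": 0, "dy": 0, "dz": 0, "wx": 0, "wy": 0, "wz": -1},
    {"dx": 0, "dy": 0, "dz": 0, "wx": 0, "wy": 0, "wz": -1},
    {"dx": 0, "dy": 0, "dz": 0, "wx": 0, "wy": 0, "wz": -1}
  ]
}}

```text
time_s: 12.1
eef_pos: [598.3, 293.6, 175.2]
ee_rot: [-0.0, -0.377, 0.926, 0.0]
force: [-0.5, 0.2, 0.3]
grip_width: 0.993
grip_force: 0.0
```

{"fn": "step_arm", "kwargs": {
  "increments": [
    {"dx": 0, "dy": 0, "dz": 0, "wx": 0, "wy": 0, "wz": -1},
    {"dx": 0, "dy": 0, "dz": 0, "wx": 0, "wy": 0, "wz": -1},
    {"dx": 0, "dy": 0, "dz": 0, "wx": 0, "wy": 0, "wz": -1},
    {"dx": 0, "dy": 0, "dz": 0, "wx": 0, "wy": 0, "wz": -1},
    {"dx": 0, "dy": 0, "dz": 0, "wx": 0, "wy": 0, "wz": -1}
  ]
}}

```text
time_s: 12.6
eef_pos: [598.4, 293.6, 175.2]
ee_rot: [-0.0, -0.603, 0.797, 0.0]
force: [-1.0, 0.1, 1.2]
grip_width: 0.991
grip_force: 0.0
```

{"fn": "step_arm", "kwargs": {
  "increments": [
    {"dx": 0, "dy": 0, "dz": 0, "wx": 0, "wy": 0, "wz": -1},
    {"dx": 0, "dy": 0, "dz": 0, "wx": 0, "wy": 0, "wz": -0.08},
    {"dx": 0, "dy": 0, "dz": 0, "wx": 0, "wy": 0, "wz": 0},
    {"dx": 0, "dy": 0, "dz": 0, "wx": 0, "wy": 0, "wz": 0}
  ]
}}

```text
time_s: 13.0
eef_pos: [598.5, 293.6, 175.4]
ee_rot: [-0.0, -0.645, 0.764, 0.0]
force: [-0.3, -0.1, 0.2]
grip_width: 0.991
grip_force: 0.0
```

```bash
python3 u.py 601 293.5 1.405 4; python3 -c "
from h import *
print(np.round(ctrl.sense()['joints'],2))"
```

```text
2
[601.129 293.62    1.401   0.   ] 0.041
{'unit_a': [(0.76, array([ 5.997e+02,  2.914e+02, -3.000e-01]))]}
tool d [-0.02 -0.1   5.58] wz 0.02 (do shift before turn) tilt [-0. -0.] yang 2.974
[ 0.28  0.69  1.12  0.    1.33 -2.69]
```

{"fn": "step_arm", "kwargs": {
  "increments": [
    {"dx": -0.02, "dy": -0.1, "dz": 1, "wx": 0, "wy": 0, "wz": 0},
    {"dx": 0, "dy": 0, "dz": 1, "wx": 0, "wy": 0, "wz": 0},
    {"dx": 0, "dy": 0, "dz": 1, "wx": 0, "wy": 0, "wz": 0},
    {"dx": 0, "dy": 0, "dz": 1, "wx": 0, "wy": 0, "wz": 0},
    {"dx": 0, "dy": 0, "dz": 0.8, "wx": 0, "wy": 0, "wz": 0}
  ]
}}

```text
time_s: 13.65
eef_pos: [600.7, 293.6, 54.0]
ee_rot: [-0.001, -0.646, 0.764, 0.0]
force: [1.0, 0.3, -0.3]
grip_width: 0.995
grip_force: 0.0
```

{"fn": "step_arm", "kwargs": {
  "increments": [
    {"dx": 0, "dy": 0, "dz": 0.5, "wx": 0, "wy": 0, "wz": 0},
    {"dx": 0, "dy": 0, "dz": 0.27, "wx": 0, "wy": 0, "wz": 0},
    {"dx": 0, "dy": 0, "dz": 0, "wx": 0, "wy": 0, "wz": 0}
  ]
}}

```text
time_s: 13.95
eef_pos: [601.0, 293.7, 35.9]
ee_rot: [-0.0, -0.646, 0.763, 0.0]
force: [-0.4, -0.3, 0.1]
grip_width: 0.993
grip_force: 0.0
```

{"fn": "step_arm", "kwargs": {
  "increments": [
    {"dx": 0, "dy": 0, "dz": 0, "wx": 0, "wy": 0, "wz": 0},
    {"dx": 0, "dy": 0, "dz": 0, "wx": 0, "wy": 0, "wz": 0},
    {"dx": 0, "dy": 0, "dz": 0, "wx": 0, "wy": 0, "wz": 0},
    {"dx": 0, "dy": 0, "dz": 0, "wx": 0, "wy": 0, "wz": 0},
    {"dx": 0, "dy": 0, "dz": 0, "wx": 0, "wy": 0, "wz": 0}
  ],
  "fingers": 30,
  "squeeze": 40
}}

```text
time_s: 14.45
eef_pos: [601.5, 293.9, 37.2]
ee_rot: [0.001, -0.646, 0.763, -0.0]
force: [-1.0, 0.3, 5.8]
grip_width: 0.505
grip_force: 42.6
```

{"fn": "step_arm", "kwargs": {
  "increments": [
    {"dx": 0, "dy": 0, "dz": 0, "wx": 0, "wy": 0, "wz": 0},
    {"dx": 0, "dy": 0, "dz": -0.5, "wx": 0, "wy": 0, "wz": 0},
    {"dx": 0, "dy": 0, "dz": -1, "wx": 0, "wy": 0, "wz": 0},
    {"dx": 0, "dy": 0, "dz": -1, "wx": 0, "wy": 0, "wz": 0},
    {"dx": 0, "dy": 0, "dz": -1, "wx": 0, "wy": 0, "wz": 0}
  ]
}}

```text
time_s: 14.95
eef_pos: [600.9, 293.7, 125.1]
ee_rot: [-0.0, -0.646, 0.763, 0.0]
force: [1.1, 0.7, -1.7]
grip_width: 0.512
grip_force: 41.7
```

```bash
python3 -c "
from h import *
plan(569.8+60,-50+15,190,.244+np.pi/2)"
```

```text
tool d [12.77 -3.32 -2.6 ] wz 11.08 (do shift before turn) tilt [-0.001 -0.   ] yang 2.975
```

{"fn": "step_arm", "kwargs": {
  "increments": [
    {"dx": 0.98, "dy": -0.26, "dz": -0.2, "wx": 0, "wy": 0, "wz": 0},
    {"dx": 0.98, "dy": -0.26, "dz": -0.2, "wx": 0, "wy": 0, "wz": 0},
    {"dx": 0.98, "dy": -0.26, "dz": -0.2, "wx": 0, "wy": 0, "wz": 0},
    {"dx": 0.98, "dy": -0.26, "dz": -0.2, "wx": 0, "wy": 0, "wz": 0},
    {"dx": 0.98, "dy": -0.26, "dz": -0.2, "wx": 0, "wy": 0, "wz": 0}
  ]
}}

```text
time_s: 15.45
eef_pos: [612.5, 169.2, 149.4]
ee_rot: [-0.001, -0.644, 0.765, -0.002]
force: [-0.9, 0.0, -2.2]
grip_width: 0.515
grip_force: 41.9
```

{"fn": "step_arm", "kwargs": {
  "increments": [
    {"dx": 0.98, "dy": -0.26, "dz": -0.2, "wx": 0, "wy": 0, "wz": 0},
    {"dx": 0.98, "dy": -0.26, "dz": -0.2, "wx": 0, "wy": 0, "wz": 0},
    {"dx": 0.98, "dy": -0.26, "dz": -0.2, "wx": 0, "wy": 0, "wz": 0},
    {"dx": 0.98, "dy": -0.26, "dz": -0.2, "wx": 0, "wy": 0, "wz": 0},
    {"dx": 0.98, "dy": -0.26, "dz": -0.2, "wx": 0, "wy": 0, "wz": 0}
  ]
}}

```text
time_s: 15.95
eef_pos: [616.2, 92.3, 174.9]
ee_rot: [-0.018, -0.611, 0.791, -0.027]
force: [0.1, 0.0, -2.2]
grip_width: 0.511
grip_force: 41.7
```

{"fn": "step_arm", "kwargs": {
  "increments": [
    {"dx": 0.98, "dy": -0.26, "dz": -0.2, "wx": 0, "wy": 0, "wz": 0},
    {"dx": 0.98, "dy": -0.26, "dz": -0.2, "wx": 0, "wy": 0, "wz": 0},
    {"dx": 0.98, "dy": -0.26, "dz": -0.2, "wx": 0, "wy": 0, "wz": 0},
    {"dx": 0, "dy": 0, "dz": 0, "wx": 0, "wy": 0, "wz": 1},
    {"dx": 0, "dy": 0, "dz": 0, "wx": 0, "wy": 0, "wz": 1}
  ]
}}

```text
time_s: 16.45
eef_pos: [614.4, 47.4, 191.9]
ee_rot: [-0.023, -0.501, 0.864, -0.044]
force: [0.0, 0.4, -1.7]
grip_width: 0.508
grip_force: 41.7
```

{"fn": "step_arm", "kwargs": {
  "increments": [
    {"dx": 0, "dy": 0, "dz": 0, "wx": 0, "wy": 0, "wz": 1},
    {"dx": 0, "dy": 0, "dz": 0, "wx": 0, "wy": 0, "wz": 1},
    {"dx": 0, "dy": 0, "dz": 0, "wx": 0, "wy": 0, "wz": 1},
    {"dx": 0, "dy": 0, "dz": 0, "wx": 0, "wy": 0, "wz": 1},
    {"dx": 0, "dy": 0, "dz": 0, "wx": 0, "wy": 0, "wz": 1}
  ]
}}

```text
time_s: 16.95
eef_pos: [614.3, 47.8, 191.7]
ee_rot: [-0.011, -0.26, 0.964, -0.049]
force: [0.1, -0.0, -2.4]
grip_width: 0.511
grip_force: 41.6
```

{"fn": "step_arm", "kwargs": {
  "increments": [
    {"dx": 0, "dy": 0, "dz": 0, "wx": 0, "wy": 0, "wz": 1},
    {"dx": 0, "dy": 0, "dz": 0, "wx": 0, "wy": 0, "wz": 1},
    {"dx": 0, "dy": 0, "dz": 0, "wx": 0, "wy": 0, "wz": 1},
    {"dx": 0, "dy": 0, "dz": 0, "wx": 0, "wy": 0, "wz": 1},
    {"dx": 0, "dy": 0, "dz": 0, "wx": 0, "wy": 0, "wz": 0.08}
  ]
}}

```text
time_s: 17.45
eef_pos: [614.3, 47.8, 191.7]
ee_rot: [-0.0, -0.051, 0.997, -0.05]
force: [0.9, -0.7, -2.0]
grip_width: 0.51
grip_force: 41.7
```

{"fn": "step_arm", "kwargs": {
  "increments": [
    {"dx": 0, "dy": 0, "dz": 0, "wx": 0, "wy": 0, "wz": 0},
    {"dx": 0, "dy": 0, "dz": 0, "wx": 0, "wy": 0, "wz": 0}
  ]
}}

```text
time_s: 17.65
eef_pos: [614.3, 48.2, 191.5]
ee_rot: [-0.0, -0.053, 0.997, -0.05]
force: [0.4, 0.8, -2.1]
grip_width: 0.511
grip_force: 41.7
```

```bash
python3 - <<'E'
from h import *
import r
c,A,b=look("wrist"); cv2.imwrite("pics/w5.png",c["frame"])
ms=masks("wrist","unit_a"); m=near(ms,c,A,b,"wrist",[549,31,30]); print(len(ms))
print(fit([("wrist",c,A,b,m)],UNIT,(549,31,.245,8),False))
print(marks("wrist",A,b,["nest_right","nest_left"]))
r.PL=[box(-62,62,-78,-5,0,8)]
r.rims(["wrist"],(559.5,-9.3,.244,0),r.RIM[4:])
plan(569.8,-50,60,.244+np.pi/2)
E
```

```text
2
(array([5.48471e+02, 3.15030e+01, 2.41000e-01, 8.00000e+00]), np.float64(0.025))
{'nest_right': [], 'nest_left': []}
wrist (array([ 5.59446e+02, -9.31400e+00,  2.44000e-01,  0.00000e+00]), np.float64(0.667)) 1373
tool d [ 2.15 -3.19  5.61] wz -1.32 (do shift before turn) tilt [ 0.005 -0.099] yang 1.676
```

View pics/w5.png

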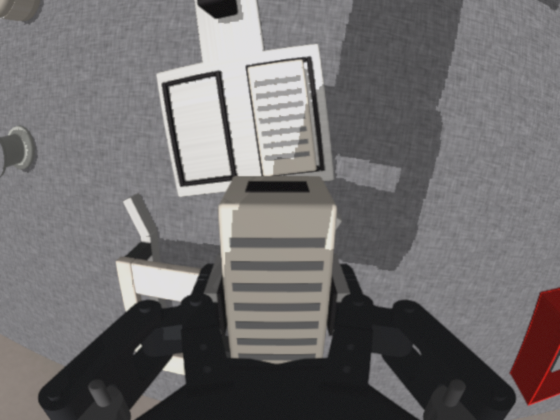

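Joint 6 reached its limit and clipped that move, leaving the tool about 5.7° tilted and short of its target. The held unit is still centred, unit 1 is seated at px (283,115), and the empty right nest is at px (198,130). I'll level the tool and re-aim.

```bash
cat >> h.py <<'E'
def plan2(x,y,z,ang):
    R,p=pose(ctrl.sense()); cands=[]
    for a in (ang,ang+np.pi):
        Y=np.array([np.cos(a),np.sin(a),0]); Z=np.array([0,0,-1.]); Rt=np.c_[np.cross(Y,Z),Y,Z]
        cands.append((Ro.from_matrix(R.T@Rt).as_rotvec(),Rt))
    w,Rt=min(cands,key=lambda k:np.linalg.norm(k[0]))
    print("turn first",np.round(np.degrees(w)/6,2),"then shift",np.round(Rt.T@(np.array([x,y,z])-p)/25,2))
E
python3 - <<'E'
from h import *
import r
print(np.round(ctrl.sense()['joints'],2))
plan2(569.8,-50,90,.244+np.pi/2)
c,A,b=look("wrist"); p0=(559.5,-9.3,.244,0)
g=c["frame"].max(2); roi=sil(c,A,b,"wrist",[box(-62,62,-78,-5,0,8)],p0)>.5
s=sil(c,A,b,"wrist",r.RIM[4:],p0); print("rim brightness",np.percentile(g[s>.9],[10,50,90]),"roi",np.percentile(g[roi],[10,30,50,85]),s.sum(),roi.sum())
m=(roi&(g<110)).astype(float); print(m.sum(),fit([("wrist",c,A,b,m)],r.RIM[4:],(561,-8,.25,0),False))
E
```

```text
[-0.07  0.57  1.29 -0.1   1.27 -1.72]
turn first [-0.94 -0.12 -1.32] then shift [ 2.68 -3.39  4.06]
rim brightness [ 37.  52. 135.] roi [ 49. 201. 221. 224.] 2327.439215686274 9009
1804.0 (array([ 5.59712e+02, -9.23900e+00,  2.40000e-01,  0.00000e+00]), np.float64(0.398))
```

{"fn": "step_arm", "kwargs": {
  "increments": [
    {"dx": 0, "dy": 0, "dz": 0, "wx": -0.47, "wy": -0.06, "wz": -0.66},
    {"dx": 0, "dy": 0, "dz": 0, "wx": -0.47, "wy": -0.06, "wz": -0.66},
    {"dx": 0.67, "dy": -0.85, "dz": 0, "wx": 0, "wy": 0, "wz": 0},
    {"dx": 0.67, "dy": -0.85, "dz": 0, "wx": 0, "wy": 0, "wz": 0},
    {"dx": 0.67, "dy": -0.85, "dz": 0, "wx": 0, "wy": 0, "wz": 0}
  ]
}}

```text
time_s: 18.5
eef_pos: [580.5, -26.4, 191.5]
ee_rot: [-0.0, -0.122, 0.993, -0.0]
force: [1.1, -0.0, -1.6]
grip_width: 0.507
grip_force: 41.7
```

{"fn": "step_arm", "kwargs": {
  "increments": [
    {"dx": 0.67, "dy": -0.85, "dz": 0, "wx": 0, "wy": 0, "wz": 0},
    {"dx": 0, "dy": 0, "dz": 1, "wx": 0, "wy": 0, "wz": 0},
    {"dx": 0, "dy": 0, "dz": 1, "wx": 0, "wy": 0, "wz": 0},
    {"dx": 0, "dy": 0, "dz": 0, "wx": 0, "wy": 0, "wz": 0},
    {"dx": 0, "dy": 0, "dz": 0, "wx": 0, "wy": 0, "wz": 0}
  ]
}}

```text
time_s: 19.0
eef_pos: [570.0, -50.3, 142.1]
ee_rot: [0.0, -0.121, 0.993, -0.0]
force: [0.8, -0.1, -0.9]
grip_width: 0.512
grip_force: 41.6
```

```bash
python3 -c "
from h import *
plan2(569.8,-50,60,.243+np.pi/2)"
```

```text
turn first [-0.01  0.    0.01] then shift [0.01 0.01 3.28]
```

{"fn": "step_arm", "kwargs": {
  "increments": [
    {"dx": 0, "dy": 0, "dz": 1, "wx": 0, "wy": 0, "wz": 0},
    {"dx": 0, "dy": 0, "dz": 1, "wx": 0, "wy": 0, "wz": 0},
    {"dx": 0, "dy": 0, "dz": 0.8, "wx": 0, "wy": 0, "wz": 0},
    {"dx": 0, "dy": 0, "dz": 0.5, "wx": 0, "wy": 0, "wz": 0},
    {"dx": 0, "dy": 0, "dz": 0, "wx": 0, "wy": 0, "wz": 0}
  ]
}}

```text
time_s: 19.5
eef_pos: [569.8, -50.2, 58.7]
ee_rot: [-0.0, -0.121, 0.993, -0.0]
force: [0.0, 0.2, -1.0]
grip_width: 0.507
grip_force: 41.8
```

{"fn": "step_arm", "kwargs": {
  "increments": [
    {"dx": 0, "dy": 0, "dz": 0.2, "wx": 0, "wy": 0, "wz": 0},
    {"dx": 0, "dy": 0, "dz": 0.16, "wx": 0, "wy": 0, "wz": 0},
    {"dx": 0, "dy": 0, "dz": 0, "wx": 0, "wy": 0, "wz": 0}
  ]
}}

```text
time_s: 19.8
eef_pos: [569.9, -50.3, 50.2]
ee_rot: [0.0, -0.121, 0.993, -0.0]
force: [0.2, 0.8, -1.9]
grip_width: 0.507
grip_force: 41.8
```

{"fn": "step_arm", "kwargs": {
  "increments": [
    {"dx": 0, "dy": 0, "dz": 0.1, "wx": 0, "wy": 0, "wz": 0},
    {"dx": 0, "dy": 0, "dz": 0.05, "wx": 0, "wy": 0, "wz": 0},
    {"dx": 0, "dy": 0, "dz": 0, "wx": 0, "wy": 0, "wz": 0}
  ]
}}

```text
time_s: 20.1
eef_pos: [569.8, -50.3, 46.2]
ee_rot: [-0.0, -0.121, 0.993, -0.0]
force: [-0.2, -0.9, -1.1]
grip_width: 0.503
grip_force: 41.8
```

{"fn": "step_arm", "kwargs": {
  "increments": [
    {"dx": 0, "dy": 0, "dz": 0.04, "wx": 0, "wy": 0, "wz": 0},
    {"dx": 0, "dy": 0, "dz": 0, "wx": 0, "wy": 0, "wz": 0}
  ]
}}

```text
time_s: 20.3
eef_pos: [569.9, -50.3, 45.3]
ee_rot: [0.0, -0.121, 0.993, -0.0]
force: [0.0, 0.4, -2.0]
grip_width: 0.504
grip_force: 41.8
```

{"fn": "step_arm", "kwargs": {
  "increments": [
    {"dx": 0, "dy": 0, "dz": 0, "wx": 0, "wy": 0, "wz": 0},
    {"dx": 0, "dy": 0, "dz": 0, "wx": 0, "wy": 0, "wz": 0},
    {"dx": 0, "dy": 0, "dz": 0, "wx": 0, "wy": 0, "wz": 0}
  ],
  "fingers": 60
}}

```text
time_s: 20.6
eef_pos: [569.9, -50.4, 45.4]
ee_rot: [0.0, -0.121, 0.993, -0.0]
force: [-0.0, -0.3, 0.7]
grip_width: 0.704
grip_force: 0.0
```

{"fn": "step_arm", "kwargs": {
  "increments": [
    {"dx": 0, "dy": 0, "dz": -0.4, "wx": 0, "wy": 0, "wz": 0},
    {"dx": 0, "dy": 0, "dz": -1, "wx": 0, "wy": 0, "wz": 0},
    {"dx": 0, "dy": 0, "dz": -1, "wx": 0, "wy": 0, "wz": 0},
    {"dx": 0, "dy": 0, "dz": -1, "wx": 0, "wy": 0, "wz": 0},
    {"dx": 0, "dy": 0, "dz": -1, "wx": 0, "wy": 0, "wz": 0}
  ]
}}

```text
time_s: 21.1
eef_pos: [569.8, -50.2, 157.2]
ee_rot: [0.0, -0.121, 0.993, -0.0]
force: [-0.2, -0.6, -0.3]
grip_width: 0.703
grip_force: 0.0
```

{"fn": "step_arm", "kwargs": {
  "increments": [
    {"dx": 1, "dy": 0, "dz": -1, "wx": 0, "wy": 0, "wz": 0},
    {"dx": 1, "dy": 0, "dz": -1, "wx": 0, "wy": 0, "wz": 0},
    {"dx": 1, "dy": 0.5, "dz": -1, "wx": 0, "wy": 0, "wz": 0},
    {"dx": 0, "dy": 0, "dz": 0, "wx": 0, "wy": 0, "wz": 0},
    {"dx": 0, "dy": 0, "dz": 0, "wx": 0, "wy": 0, "wz": 0}
  ]
}}

```text
time_s: 21.6
eef_pos: [494.2, -56.2, 231.1]
ee_rot: [0.001, -0.121, 0.993, -0.001]
force: [0.3, 0.1, 0.4]
grip_width: 0.699
grip_force: 0.0
```

```bash
cat > st.py <<'E'
from h import *
HOOD=None
V={}
for cam in ("wrist","top","side"):
    c,A,b=look(cam); cv2.imwrite(f"pics/s_{cam}.png",c["frame"])
    print(cam,marks(cam,A,b,["station","hood_edge","mouth","carrier_grip","carrier"]))
    m=masks(cam,"station"); 
    for k in masks(cam,"unit_a"): pass
    cm=masks(cam,"carrier"); V[cam]=(c,A,b)
    if m:
        np.save(f"st_{cam}.npy",m[0]); np.savez(f"cal_{cam}.npz",A=A,b=b,fx=c["fx"],fy=c["fy"],cx=c["cx"],cy=c["cy"])
        q=np.argwhere(m[0]); print("mask",len(m),q.min(0),q.max(0),m[0].sum())
E
python3 st.py; python3 -c "
import cv2,numpy as np
a=cv2.imread('pics/s_wrist.png');b=cv2.imread('pics/s_top.png')[80:240,200:340]
cv2.imwrite('pics/v.png',np.hstack([cv2.resize(a,(400,300)),cv2.resize(b,(400,457))[:300]*1]) )"
```

```text
wrist {'station': [(0.87, array([ 7.58e+02, -1.50e+01, -5.00e-01]))], 'hood_edge': [(0.89, array([689.4, -13.9,  61.2]))], 'mouth': [], 'carrier_grip': [(0.84, array([437.7, -43.1,  63.5])), (0.33, array([ 4.113e+02, -3.122e+02,  4.000e-01]))], 'carrier': [(0.92, array([557., -12.,   1.]))]}
mask 1 [315 206] [365 345] 2325
top {'station': [(0.74, array([756.1, -16.4,   4.8]))], 'hood_edge': [(0.95, array([686.5, -19. ,  60.7]))], 'mouth': [(0.59, array([685.1, -16. ,  63.5]))], 'carrier_grip': [(0.76, array([438. , -42.9,  62.9]))], 'carrier': []}
mask 1 [ 89 235] [199 313] 3208
side {'station': [], 'hood_edge': [(0.89, array([685.7, -15.5,  58.5])), (0.53, array([551.5,  29.9,  10.8])), (0.5, array([569.2, -47.2,   6.1]))], 'mouth': [], 'carrier_grip': [(0.79, array([440.2, -39.5,  60.7])), (0.18, array([550.8,  33.7,   8.2]))], 'carrier': [(0.91, array([563.3,  -7.2,  -1.8]))]}
mask 1 [126 147] [266 275] 7146
```

View pics/v.png

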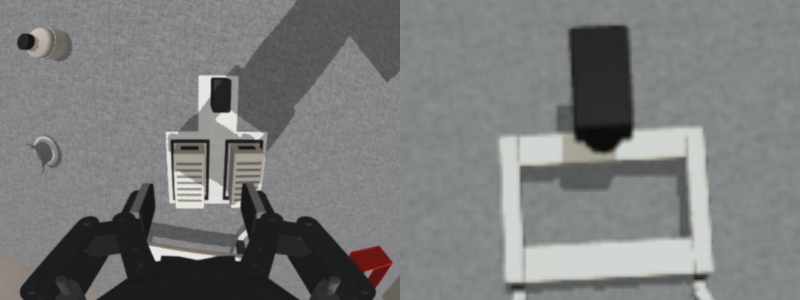

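Both units sit in their nests: px (190,178) and (245,178) in the left picture. In the top crop, hood corners at (508,283) and (711,272) suggest the station is turned about 3°. I'll fit the hood to check.

```bash
python3 - <<'E'
from h import *
c,A,b=look("top"); f=c["frame"].astype(int)
m=np.load("st_top.npy")&(f.min(2)>165); m[180:]=0
n,l,s,_=cv2.connectedComponentsWithStats(m.astype(np.uint8)); m=l==1+np.argmax(s[1:,4])
pts=np.argwhere(m)[:,::-1]; h=cv2.convexHull(pts.astype(np.int32)); H=np.zeros(m.shape,np.uint8); cv2.fillConvexPoly(H,h,1)
print(m.sum(),H.sum(),cv2.minAreaRect(pts.astype(np.float32)))
for W in (92,94,96,98,100,104,108):
    print(W,fit([("top",c,A,b,H.astype(float))],[box(-70,75,-W,W,60,72)],(756,-15.5,.04,0),False))
E
```

```text
1739 3761 ((271.67694091796875, 151.18460083007812), (51.14336013793945, 72.22196197509766), 86.8201675415039)
92 (array([ 7.57706e+02, -1.09160e+01,  5.10000e-02,  0.00000e+00]), np.float64(0.084))
94 (array([ 7.5754e+02, -1.1740e+01,  5.1000e-02,  0.0000e+00]), np.float64(0.064))
96 (array([ 7.57896e+02, -1.20130e+01,  4.70000e-02,  0.00000e+00]), np.float64(0.045))
98 (array([ 7.57789e+02, -1.37470e+01,  5.40000e-02,  0.00000e+00]), np.float64(0.027))
100 (array([ 7.5785e+02, -1.3642e+01,  5.0000e-02,  0.0000e+00]), np.float64(0.024))
104 (array([ 7.57966e+02, -1.28690e+01,  4.80000e-02,  0.00000e+00]), np.float64(0.063))
108 (array([ 7.5776e+02, -1.0509e+01,  4.4000e-02,  0.0000e+00]), np.float64(0.105))
```

```bash
python3 -c "
from h import *
plan2(438.5,-40.3,42,.243+np.pi/2)"
```

```text
turn first [-0. -0.  0.] then shift [2.   1.15 7.53]
```

{"fn": "step_arm", "kwargs": {
  "increments": [
    {"dx": 1, "dy": 0.58, "dz": 0.5, "wx": 0, "wy": 0, "wz": 0},
    {"dx": 1, "dy": 0.57, "dz": 0.5, "wx": 0, "wy": 0, "wz": 0},
    {"dx": 0, "dy": 0, "dz": 1, "wx": 0, "wy": 0, "wz": 0},
    {"dx": 0, "dy": 0, "dz": 1, "wx": 0, "wy": 0, "wz": 0},
    {"dx": 0, "dy": 0, "dz": 1, "wx": 0, "wy": 0, "wz": 0}
  ]
}}

```text
time_s: 23.5
eef_pos: [438.5, -40.3, 129.6]
ee_rot: [0.0, -0.121, 0.993, -0.0]
force: [0.4, -0.3, 0.3]
grip_width: 0.702
grip_force: 0.0
```

{"fn": "step_arm", "kwargs": {
  "increments": [
    {"dx": 0, "dy": 0, "dz": 1, "wx": 0, "wy": 0, "wz": 0},
    {"dx": 0, "dy": 0, "dz": 0, "wx": 0, "wy": 0, "wz": 0}
  ]
}}

```text
time_s: 23.7
eef_pos: [437.2, -39.9, 103.1]
ee_rot: [-0.002, -0.121, 0.993, 0.001]
force: [-0.5, -0.5, 0.5]
grip_width: 0.698
grip_force: 0.0
```

```bash
python3 - <<'E'
from h import *
c,A,b=look("wrist"); cv2.imwrite("pics/g.png",c["frame"])
print(marks("wrist",A,b,["carrier_grip"])); plan2(438.5,-40.3,42,.243+np.pi/2)
E
```

```text
{'carrier_grip': []}
turn first [-0. -0.  0.] then shift [0.01 0.01 2.55]
```

View pics/g.png

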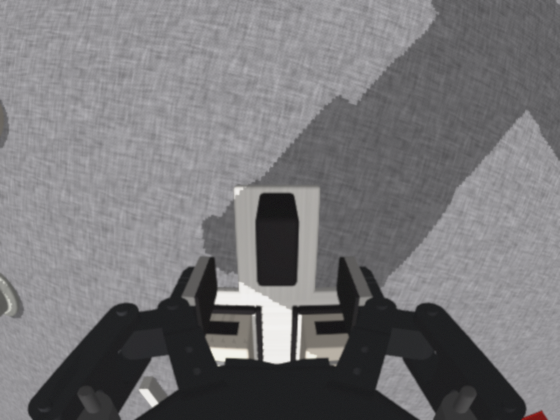

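The black grip is centred between the open fingers at px (277,240). Go down and close on it.

{"fn": "step_arm", "kwargs": {
  "increments": [
    {"dx": 0, "dy": 0, "dz": 1, "wx": 0, "wy": 0, "wz": 0},
    {"dx": 0, "dy": 0, "dz": 1, "wx": 0, "wy": 0, "wz": 0},
    {"dx": 0, "dy": 0, "dz": 0.5, "wx": 0, "wy": 0, "wz": 0},
    {"dx": 0, "dy": 0, "dz": 0, "wx": 0, "wy": 0, "wz": 0}
  ]
}}

```text
time_s: 24.2
eef_pos: [438.7, -40.4, 42.9]
ee_rot: [-0.0, -0.121, 0.993, -0.0]
force: [-0.6, -0.3, -0.7]
grip_width: 0.705
grip_force: 0.0
```

{"fn": "step_arm", "kwargs": {
  "increments": [
    {"dx": 0, "dy": 0, "dz": 0, "wx": 0, "wy": 0, "wz": 0},
    {"dx": 0, "dy": 0, "dz": 0, "wx": 0, "wy": 0, "wz": 0},
    {"dx": 0, "dy": 0, "dz": 0, "wx": 0, "wy": 0, "wz": 0},
    {"dx": 0, "dy": 0, "dz": 0, "wx": 0, "wy": 0, "wz": 0},
    {"dx": 0, "dy": 0, "dz": 0, "wx": 0, "wy": 0, "wz": 0}
  ],
  "fingers": 10,
  "squeeze": 70
}}

```text
time_s: 24.7
eef_pos: [439.2, -40.5, 44.1]
ee_rot: [0.001, -0.122, 0.993, -0.001]
force: [-2.2, 1.0, 7.3]
grip_width: 0.271
grip_force: 69.4
```

{"fn": "step_arm", "kwargs": {
  "increments": [
    {"dx": 0, "dy": 0, "dz": 0, "wx": 0, "wy": 0, "wz": 0},
    {"dx": 0, "dy": 0, "dz": 0, "wx": 0, "wy": 0, "wz": 0}
  ]
}}

```text
time_s: 24.9
eef_pos: [439.2, -40.5, 44.1]
ee_rot: [0.001, -0.122, 0.993, -0.001]
force: [-1.4, 0.6, 7.7]
grip_width: 0.273
grip_force: 69.4
```

```bash
python3 -c "
from h import *
plan2(434.7,-30.4,42,.05+np.pi/2)"
```

```text
turn first [-0.01  0.02  1.85] then shift [0.16 0.41 0.08]
```

{"fn": "step_arm", "kwargs": {
  "increments": [
    {"dx": 0.02, "dy": 0.06, "dz": 0, "wx": 0, "wy": 0, "wz": 0.2},
    {"dx": 0.02, "dy": 0.06, "dz": 0, "wx": 0, "wy": 0, "wz": 0.3},
    {"dx": 0.03, "dy": 0.07, "dz": 0, "wx": 0, "wy": 0, "wz": 0.35},
    {"dx": 0.03, "dy": 0.07, "dz": 0, "wx": 0, "wy": 0, "wz": 0.35},
    {"dx": 0.03, "dy": 0.07, "dz": 0, "wx": 0, "wy": 0, "wz": 0.3}
  ]
}}

```text
time_s: 25.4
eef_pos: [434.8, -32.9, 44.1]
ee_rot: [0.001, -0.043, 0.999, -0.001]
force: [1.3, 1.5, 6.0]
grip_width: 0.273
grip_force: 69.2
```

{"fn": "step_arm", "kwargs": {
  "increments": [
    {"dx": 0.03, "dy": 0.08, "dz": 0, "wx": 0, "wy": 0, "wz": 0.2},
    {"dx": 0, "dy": 0, "dz": 0, "wx": 0, "wy": 0, "wz": 0.15},
    {"dx": 0, "dy": 0, "dz": 0, "wx": 0, "wy": 0, "wz": 0},
    {"dx": 0, "dy": 0, "dz": 0, "wx": 0, "wy": 0, "wz": 0}
  ]
}}

```text
time_s: 25.8
eef_pos: [433.8, -30.8, 44.0]
ee_rot: [0.001, -0.025, 1.0, -0.0]
force: [0.2, 3.8, 7.1]
grip_width: 0.274
grip_force: 69.4
```

```bash
cat > chk.py <<'E'
from h import *
import sys
p0=tuple(float(v) for v in sys.argv[1:4])+(0,)
FULL=CARR+[box(-45,45,20,64,8,53),box(-45,45,-64,-20,8,53)]
for cam in ("top","side"):
    c,A,b=look(cam); print(cam,marks(cam,A,b,["carrier","hood_edge","station","unit_a","carrier_grip"]))
    if cam=="side": cv2.imwrite("pics/%s.png"%sys.argv[4],cv2.resize(c["frame"][110:320,130:410],(800,600),interpolation=cv2.INTER_CUBIC))
s=ctrl.sense(); R,p=pose(s); print(np.round(p,1),round(np.arctan2(R[1,1],R[0,1])-np.pi/2,3),np.round(R[:,2],3))
E
python3 chk.py 559.5 -24.2 .05 k1
python3 -c "
from h import *
plan2(632.4,-20.5,42,.05+np.pi/2)"
```

```text
top {'carrier': [(0.9, array([559.1, -24.8,  -4.1]))], 'hood_edge': [(0.59, array([688.7, -17.6,  62.6]))], 'station': [(0.55, array([755. , -16.2,   1.9])), (0.55, array([691.1, -17.9,  61.7]))], 'unit_a': [(0.69, array([557. ,  17.5,   6.3])), (0.58, array([556.7, -67. ,  10.4]))], 'carrier_grip': []}
side {'carrier': [(0.81, array([ 5.598e+02, -2.060e+01, -4.000e-01]))], 'hood_edge': [(0.76, array([683.9, -14.8,  59.2]))], 'station': [(0.86, array([757.8, -15.7,  -2.6]))], 'unit_a': [(0.75, array([557.2,  15.6,   5.2])), (0.69, array([561. , -64.4,   7.2]))], 'carrier_grip': [(0.56, array([435.1, -34.5,  63.3]))]}
[433.8 -30.9  44. ] 0.05 [ 0.002 -0.001 -1.   ]
turn first [-0.01  0.02  0.  ] then shift [-7.96  0.02  0.08]
```

View pics/k1.png

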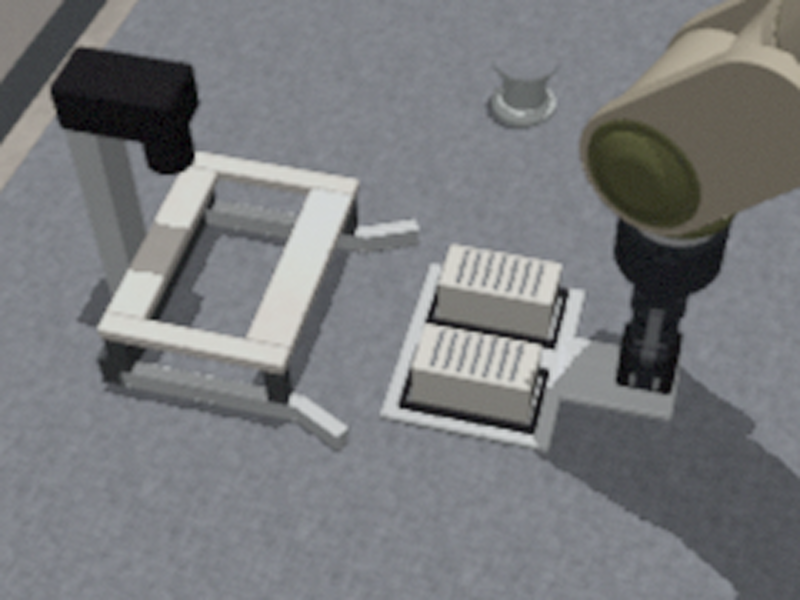

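Both units are seated, at px (500,290) and (477,375), and the carrier lines up with the mouth between (415,232) and (335,430). Slide in and watch the forces.

{"fn": "step_arm", "kwargs": {
  "increments": [
    {"dx": -0.3, "dy": 0, "dz": 0, "wx": 0, "wy": 0, "wz": 0},
    {"dx": -0.5, "dy": 0, "dz": 0, "wx": 0, "wy": 0, "wz": 0},
    {"dx": -0.5, "dy": 0, "dz": 0, "wx": 0, "wy": 0, "wz": 0},
    {"dx": -0.5, "dy": 0, "dz": 0, "wx": 0, "wy": 0, "wz": 0},
    {"dx": -0.4, "dy": 0, "dz": 0, "wx": 0, "wy": 0, "wz": 0}
  ]
}}

```text
time_s: 26.9
eef_pos: [487.5, -28.1, 44.0]
ee_rot: [-0.001, -0.025, 1.0, -0.0]
force: [-14.2, 0.2, 16.6]
grip_width: 0.274
grip_force: 70.2
```

{"fn": "step_arm", "kwargs": {
  "increments": [
    {"dx": -0.3, "dy": 0, "dz": 0, "wx": 0, "wy": 0, "wz": 0},
    {"dx": -0.3, "dy": 0, "dz": 0, "wx": 0, "wy": 0, "wz": 0},
    {"dx": -0.3, "dy": 0, "dz": 0, "wx": 0, "wy": 0, "wz": 0},
    {"dx": -0.3, "dy": 0, "dz": 0, "wx": 0, "wy": 0, "wz": 0}
  ]
}}

```text
time_s: 27.3
eef_pos: [517.3, -26.7, 44.0]
ee_rot: [-0.001, -0.025, 1.0, -0.0]
force: [-11.2, -0.4, 12.3]
grip_width: 0.272
grip_force: 70.0
```

```bash
python3 chk.py 645 -20 .05 k2; python3 -c "
from h import *
plan2(632.4,-20.5,42,.05+np.pi/2)"
```

```text
top {'carrier': [(0.65, array([645.7, -18.8,   0.7]))], 'hood_edge': [(0.59, array([686.3, -17.6,  60.4]))], 'station': [(0.8, array([ 7.557e+02, -1.280e+01, -2.000e-01]))], 'unit_a': [(0.86, array([639.5,  21. ,   5.1])), (0.63, array([644.6, -62.3,  10.5]))], 'carrier_grip': []}
side {'carrier': [(0.78, array([643.8, -18. ,  -2.9]))], 'hood_edge': [(0.57, array([685.5, -16.9,  58.3]))], 'station': [(0.59, array([755.6, -15.8,   1.4])), (0.32, array([640.9,  20.5,   8.4]))], 'unit_a': [(0.94, array([639.9,  20.6,   6. ])), (0.75, array([645.9, -58.6,   6.5]))], 'carrier_grip': [(0.81, array([518.4, -31.3,  60.8]))]}
[518.6 -26.8  44.1] 0.05 [ 0.002 -0.001 -1.   ]
turn first [-0.01  0.02 -0.  ] then shift [-4.56  0.02  0.08]
```

{"fn": "step_arm", "kwargs": {
  "increments": [
    {"dx": -0.3, "dy": 0, "dz": 0, "wx": 0, "wy": 0, "wz": 0},
    {"dx": -0.4, "dy": 0, "dz": 0, "wx": 0, "wy": 0, "wz": 0},
    {"dx": -0.4, "dy": 0, "dz": 0, "wx": 0, "wy": 0, "wz": 0},
    {"dx": -0.4, "dy": 0, "dz": 0, "wx": 0, "wy": 0, "wz": 0},
    {"dx": -0.3, "dy": 0, "dz": 0, "wx": 0, "wy": 0, "wz": 0}
  ]
}}

```text
time_s: 28.4
eef_pos: [562.5, -24.5, 44.0]
ee_rot: [-0.001, -0.025, 1.0, -0.0]
force: [-11.3, -1.0, 13.0]
grip_width: 0.273
grip_force: 70.2
```

{"fn": "step_arm", "kwargs": {
  "increments": [
    {"dx": -0.4, "dy": 0, "dz": 0, "wx": 0, "wy": 0, "wz": 0},
    {"dx": -0.4, "dy": 0, "dz": 0, "wx": 0, "wy": 0, "wz": 0},
    {"dx": -0.4, "dy": 0, "dz": 0, "wx": 0, "wy": 0, "wz": 0},
    {"dx": -0.4, "dy": 0, "dz": 0, "wx": 0, "wy": 0, "wz": 0},
    {"dx": -0.3, "dy": 0, "dz": 0, "wx": 0, "wy": 0, "wz": 0}
  ]
}}

```text
time_s: 28.9
eef_pos: [610.1, -22.2, 44.1]
ee_rot: [-0.001, -0.025, 1.0, -0.0]
force: [-10.3, -0.6, 10.5]
grip_width: 0.275
grip_force: 69.9
```

{"fn": "step_arm", "kwargs": {
  "increments": [
    {"dx": -0.2, "dy": 0, "dz": 0, "wx": 0, "wy": 0, "wz": 0},
    {"dx": -0.1, "dy": 0, "dz": 0, "wx": 0, "wy": 0, "wz": 0},
    {"dx": 0, "dy": 0, "dz": 0, "wx": 0, "wy": 0, "wz": 0}
  ]
}}

```text
time_s: 29.2
eef_pos: [617.7, -21.9, 44.1]
ee_rot: [-0.0, -0.025, 1.0, -0.0]
force: [-6.2, -0.6, 7.6]
grip_width: 0.271
grip_force: 69.7
```

Smooth so far, with about 14 mm to go. Use small steps until it meets the stop.

{"fn": "step_arm", "kwargs": {
  "increments": [
    {"dx": -0.12, "dy": 0, "dz": 0, "wx": 0, "wy": 0, "wz": 0},
    {"dx": -0.12, "dy": 0, "dz": 0, "wx": 0, "wy": 0, "wz": 0},
    {"dx": -0.12, "dy": 0, "dz": 0, "wx": 0, "wy": 0, "wz": 0},
    {"dx": 0, "dy": 0, "dz": 0, "wx": 0, "wy": 0, "wz": 0}
  ]
}}

```text
time_s: 29.6
eef_pos: [626.6, -21.4, 44.1]
ee_rot: [-0.0, -0.025, 1.0, -0.0]
force: [-4.9, -0.8, 7.5]
grip_width: 0.275
grip_force: 69.7
```

{"fn": "step_arm", "kwargs": {
  "increments": [
    {"dx": -0.08, "dy": 0, "dz": 0, "wx": 0, "wy": 0, "wz": 0},
    {"dx": -0.08, "dy": 0, "dz": 0, "wx": 0, "wy": 0, "wz": 0},
    {"dx": 0, "dy": 0, "dz": 0, "wx": 0, "wy": 0, "wz": 0}
  ]
}}

```text
time_s: 29.9
eef_pos: [630.5, -21.2, 44.1]
ee_rot: [-0.0, -0.025, 1.0, -0.0]
force: [-7.2, 0.3, 8.8]
grip_width: 0.272
grip_force: 69.6
```

{"fn": "step_arm", "kwargs": {
  "increments": [
    {"dx": -0.05, "dy": 0, "dz": 0, "wx": 0, "wy": 0, "wz": 0},
    {"dx": -0.03, "dy": 0, "dz": 0, "wx": 0, "wy": 0, "wz": 0},
    {"dx": 0, "dy": 0, "dz": 0, "wx": 0, "wy": 0, "wz": 0}
  ]
}}

```text
time_s: 30.2
eef_pos: [632.2, -21.1, 44.1]
ee_rot: [-0.001, -0.025, 1.0, -0.0]
force: [-8.2, -0.5, 9.3]
grip_width: 0.274
grip_force: 69.9
```

{"fn": "step_arm", "kwargs": {
  "increments": [
    {"dx": -0.05, "dy": 0, "dz": 0, "wx": 0, "wy": 0, "wz": 0},
    {"dx": -0.03, "dy": 0, "dz": 0, "wx": 0, "wy": 0, "wz": 0},
    {"dx": 0, "dy": 0, "dz": 0, "wx": 0, "wy": 0, "wz": 0}
  ]
}}

```text
time_s: 30.5
eef_pos: [632.9, -21.1, 44.1]
ee_rot: [-0.003, -0.025, 1.0, -0.0]
force: [-18.2, -1.9, 14.7]
grip_width: 0.275
grip_force: 70.6
```

{"fn": "step_arm", "kwargs": {
  "increments": [
    {"dx": -0.04, "dy": 0, "dz": 0, "wx": 0, "wy": 0, "wz": 0},
    {"dx": -0.02, "dy": 0, "dz": 0, "wx": 0, "wy": 0, "wz": 0},
    {"dx": 0, "dy": 0, "dz": 0, "wx": 0, "wy": 0, "wz": 0}
  ]
}}

```text
time_s: 30.8
eef_pos: [633.1, -21.0, 44.0]
ee_rot: [-0.005, -0.025, 1.0, -0.0]
force: [-26.0, -2.0, 18.9]
grip_width: 0.275
grip_force: 71.2
```

Contact with the stop at x≈633, against 632 predicted. Release and retreat upward.

{"fn": "step_arm", "kwargs": {
  "increments": [
    {"dx": 0, "dy": 0, "dz": 0, "wx": 0, "wy": 0, "wz": 0},
    {"dx": 0, "dy": 0, "dz": 0, "wx": 0, "wy": 0, "wz": 0},
    {"dx": 0, "dy": 0, "dz": 0, "wx": 0, "wy": 0, "wz": 0}
  ],
  "fingers": 55
}}

```text
time_s: 31.1
eef_pos: [636.4, -20.9, 43.0]
ee_rot: [0.0, -0.025, 1.0, -0.0]
force: [-1.2, -0.0, 0.6]
grip_width: 0.644
grip_force: 0.0
```

{"fn": "step_arm", "kwargs": {
  "increments": [
    {"dx": 0, "dy": 0, "dz": -0.5, "wx": 0, "wy": 0, "wz": 0},
    {"dx": 0, "dy": 0, "dz": -1, "wx": 0, "wy": 0, "wz": 0},
    {"dx": 0, "dy": 0, "dz": -1, "wx": 0, "wy": 0, "wz": 0},
    {"dx": 1, "dy": 0, "dz": -1, "wx": 0, "wy": 0, "wz": 0},
    {"dx": 1, "dy": 0, "dz": -1, "wx": 0, "wy": 0, "wz": 0}
  ]
}}

```text
time_s: 31.6
eef_pos: [585.8, -23.3, 156.9]
ee_rot: [0.0, -0.025, 1.0, -0.0]
force: [0.0, -0.5, 0.9]
grip_width: 0.641
grip_force: 0.0
```

{"fn": "step_arm", "kwargs": {
  "increments": [
    {"dx": 1, "dy": 0, "dz": -0.5, "wx": 0, "wy": 0, "wz": 0},
    {"dx": 1, "dy": 0, "dz": 0, "wx": 0, "wy": 0, "wz": 0},
    {"dx": 1, "dy": 0, "dz": 0, "wx": 0, "wy": 0, "wz": 0},
    {"dx": 0, "dy": 0, "dz": 0, "wx": 0, "wy": 0, "wz": 0}
  ]
}}

```text
time_s: 32.0
eef_pos: [509.6, -26.9, 168.9]
ee_rot: [0.0, -0.025, 1.0, -0.0]
force: [0.6, 0.6, -0.5]
grip_width: 0.644
grip_force: 0.0
```

```bash
python3 chk.py 757 -14 .05 k3
```

```text
top {'carrier': [(0.61, array([762.1, -15.6,  -1.8]))], 'hood_edge': [(0.93, array([690.4, -20.1,  61.6]))], 'station': [(0.9, array([753. , -13.7,   1.8]))], 'unit_a': [(0.71, array([756.5, -58.6,   7. ])), (0.56, array([753.4,  27.3,   5. ]))], 'carrier_grip': [(0.76, array([630.1, -26.4,  61. ])), (0.49, array([755.7,  27. ,   8.3]))]}
side {'carrier': [(0.87, array([757.1, -13.2,  -3.5])), (0.74, array([757.8,  28.2,  10.3]))], 'hood_edge': [(0.7, array([687.3, -16.8,  59.2])), (0.55, array([ 415. , -313. ,   -2.2]))], 'station': [(0.83, array([759.4, -16.2,  -0.8])), (0.18, array([633.2, -24.6,  60.7]))], 'unit_a': [(0.58, array([752.3,  25.6,   7. ]))], 'carrier_grip': [(0.98, array([634.3, -20.9,  59.5])), (0.54, array([754.7,  30.1,   7. ]))]}
[511.4 -27.  167.7] 0.05 [-0. -0. -1.]
```

View pics/k3.png

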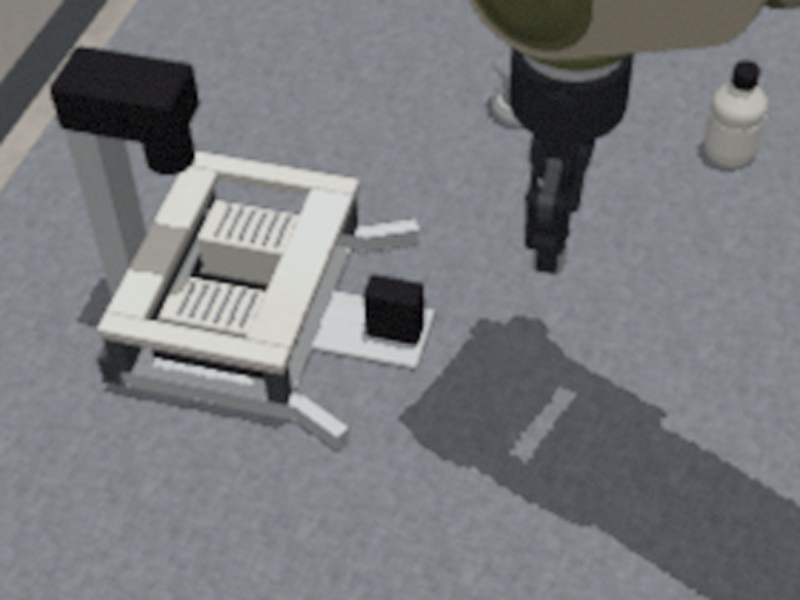

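The carrier is home under the hood with both units seated (px (245,235) and (215,305)). The grip stands clear at (395,310), the arm is free and the bystanders haven't moved. Handing in.

```bash
python3 -c "
from rig import finish_job
print(finish_job())"
```

```text
the job is handed in; nothing more can be done
None
```

Job handed in at about 32 s of the 72 s allowed: both units are seated in the nests and the carrier is slid home against the end stop. The spool and bottle were left alone. The stop was confirmed by a force rise to 26 N at x ≈ 633 mm and by the final camera picture; the verdict wasn't shown.

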